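# Press a label holder behind the lip of a vial rack and hold it home

### The arm

A 6-joint arm with a two-finger parallel gripper is mounted at the origin on a cart in front of the work surface, level with it; the furniture and walls round the work are solid. World frame = base frame: x ahead of the robot, y to its left, z up, the work surface at z = 0. Lengths are in m, angles in rad, forces in N, time in s.
With the tool pointing down it reaches from about 0.425 to 0.95 m from the base axis. Payload 3.5 kg.
Tool frame: the origin (TCP) lies midway between the tips of the shut fingers; the grasp point (between the pads) lies 19 mm behind it; z points along the fingers, y is the line along which they close (so a half turn about z gives the same grasp; the last joint's range is limited). The gripper opens to 85 mm and grips with 20 to 120 N. Pads are 22 mm wide; open, the fingers measure 114 mm over their backs; the gripper's body (76 mm by 85 mm) begins 54 mm behind the grasp point. The pads swing forward as they close: fully open they stand 13 mm farther back than shut.
Start: joints at [-1.486, 0.286, 1.577, -0, 1.279, -0.15], TCP at [0.157, -0.656, 0.231] pointing down, gripper open.
Joint ranges: [-2.77, 2.77], [-0.9, 2.22], [0.21, 2.48], [-1.53, 4.67], [0.24, 2.81], [-2.84, 2.84]. Speed limits (rad/s): [2.79, 2.79, 3.14, 3.14, 3.14, 3.14].

### API

Orientations are given as a unit quaternion [x, y, z, w].
In Python, from plant import * gives the robot as it stands.
- The arm moves only by the tool move_arm, never from a script. Its argument "moves" is a list of rows, each a list of 3 entries, a list of its own where there are three numbers: the opening, from 0 (shut) to 1 (fully open), then the shift along the tool's x, y, z in m, then the turn, a rotation vector about the tool's x, y, z in rad. A call has exactly 10 rows; each row shifts and turns the commanded pose from where the row before left it, along the tool's axes as they then stand; what a row does not reach is not made up. A row lasts 1/12 s, in which the tool goes at most 41.7 mm and 7.16 degrees, less where a joint would pass 70% of its speed; a pose out of reach is approached as far as the arm can. A call is refused whole if a number of a shift passes 0.0417 or a number of a turn 0.125, either way. A call with a gripper value outside its range is refused whole. The fingers move at their own pace and stop on an object; "grip_force" is the grip in N (left out, the last holds). Time passes only in rows, so rows that do not move let the fingers close, or fill a call up. It gives the time, the measured TCP pose, the force, the opening and the grip force at its end, in the units of the state.
- get_state(): the state, without advancing time (a new reading comes with each control period).
- read_camera(name): name is "scene" or "top"; returns the picture (420x560x3 uint8, red, green, blue); there is no depth.
- camera_params(name): a dict with "fx", "fy", "cx", "cy" (pixels), "rvec" (rotation vector, rad) and "tvec" (3), from world to camera coordinates, as OpenCV has them. Camera axes: x right, y down, z forward; pixel columns grow to the right and rows downward; lengths in m; the calibration is good to about 2 mm. A picture is of the moment at which its call begins. camera_params takes no time and is no camera call.
- sign_off(): hands the job in; it is judged then, once.
The state is a dict: "time": time; "qpos": joint angles; "dq": joint speeds; "joint_efforts": joint torques, N m; "eef_pos": TCP position; "tcp_rot": TCP orientation; "contact_force": force on the tool from outside, world axes, zero at the start; "wrist_torque": the same for the moment, N m; "opening": opening from 0.0 (shut) to 1.0 (fully open); "finger_force": force on a finger pad.
Only numpy, scipy, OpenCV 4.12 (cv2) and the standard library are available. Lean on these libraries where they do the work, as an engineer would, in place of code of your own. Each camera call takes 0.05 s, during which the arm holds its last target. There are 200 camera calls.

### The job

One of the two grey vial racks has no label holder yet. Take the loose blue label holder out of its black stand, slide it foot first down behind the front lip of that rack with its label facing out like the other one, and press it fully home against the sprung bed without forcing it. The bed springs back, so keep hold of the holder and finish while still pressing it home; leave the vials and the other things as they are.

Things in the scene. Friction and masses are not known exactly. Their poses are not given: they have to be found in the camera images.
- holder: Loose label holder, an upright plastic plate 76 mm tall, about 50 g; origin at the centre of its underside, -x looks out of the label side, z up. From the foot up: tongue 28 mm tall, 6 mm thick (x), 50 mm wide (y); white label plate 6 mm thick, 56 mm wide, its card with a blue band; blue grip bar. Starts upright in the stand, foot 8 mm above the worktop
- holder_grip (a point): Centre of the holder's blue grip bar (10 mm thick in x, 56 mm wide in y, 24 mm tall), 64 mm above the foot and 12 mm below the top; axes as for the holder. Grasp it from above across its 10 mm thickness
- holder_foot (a point): Centre of the underside of the holder's tongue, axes as for the holder
- stand: Black block 44 x 90 x 22 mm, fixed, origin at the centre of its underside; a slot in its top, 7.5 mm (x) by 54 mm (y), 14 mm deep, holds the holder upright, centred and with its axes in line with the stand's; it lifts straight out
- rack: Grey vial rack WITHOUT a label holder, fixed; 84 mm wide (y), about 90 mm deep (x), 44 mm tall; origin at its underside, 34.5 mm behind the middle of its label channel; own -x is its front, about towards the robot. Its vials stand 14 mm behind the origin and rise to 71 mm. It may be the left or the right one of the two racks
- rack_slot (a point): Middle of the mouth of that rack's label channel, 30 mm above the worktop; axes as for the rack. The channel is 9 mm wide (x) and 62 mm long (y). On its +x side the rack's upright face rises 14 mm above this point: a guide to feel for. On its -x side the lip's top edge flares outwards, to 7 mm above this point. The foot is fully home 22 mm below this point
- bed (a joint): Sprung orange bed in that channel, value in m: 0 up (its top 14 mm below the channel's mouth), 0.008 fully down (22 mm below); it springs back. 3 N start it, 6 N bottom it. Counts as home beyond 0.0055
- labelled_rack: The other grey vial rack, the same but with a holder (green grip bar) already fixed in its channel, fixed in place; origin and axes as for the rack; one vial stands in it. Leave alone
- vial_a: Glass vial with white cap, 21 mm wide, 54 mm tall, standing upright in a hole of the rack without holder; origin at the centre of its underside; its foot stands 15 mm above the worktop. Bystander
- vial_b: Glass vial with white cap, 22 mm wide, 56 mm tall, standing upright in a hole of the rack without holder; origin at the centre of its underside; its foot stands 15 mm above the worktop. Bystander
- vial_c: Glass vial with white cap, 19 mm wide, 58 mm tall, standing upright in a hole of the rack that has its holder; origin at the centre of its underside; its foot stands 15 mm above the worktop. Bystander
- dropper: Dropper bottle with red bulb, 33 mm wide, 112 mm tall, origin at the centre of its underside. Bystander
- marker: Marker pen with green cap lying on the worktop, 136 mm long, 11 mm thick. Bystander
There are look-alikes about, which are no part of the job. What is shaped like the rack but yellow is not meant.

How it is judged:
By the outcome, as a careful person would: the job done as asked, in the order asked, and still so for the second after the job is handed in, while the arm keeps its last pose, push and grip.
It also fails if it takes over 38 s, if anything falls off the work surface, if the arm or the gripper's body presses on something with over 40 N, if the wrist force passes 120 N, or if a joint passes its speed limit or range.

## Working session

There is one attempt and no reset: what is moved stays moved. The work goes in short steps, Python scripts to look and compute and a tool call to move; the robot and the scene stay as the last step left them, time stands still between calls to the robot, and variables do not carry over. Pictures are saved under pics/ and viewed, at most 10 in all, crops included, and the job is handed in when it is done.

Besides the shell and the picture viewer there is one more tool, called after "Request:" as name(argument=value, ...) on one line, values as JSON. move_arm: Moves the arm, as the interface text tells. Its arguments: {"type":"object","properties":{"moves":{"type":"array"},"grip_force":{"type":"number"}},"required":["moves"]}

```bash
ls; mkdir -p pics; python3 - <<'E'
from plant import *
import cv2,json
for n in("scene","top"):
    im=read_camera(n); cv2.imwrite(f"pics/{n}0.png",im[:,:,::-1]); p=camera_params(n); print(n,p)
s=get_state(); print(s)
E
```

```text
pics
scene {'fx': 430.3821582646729, 'fy': 430.3821582646729, 'cx': 288.712831216803, 'cy': 212.30527093366905, 'rvec': array([ 1.92985422,  1.76318076, -0.56452614]), 'tvec': array([-0.04552292, -0.34108571,  1.27967567])}
top {'fx': 418.45832501257667, 'fy': 418.45832501257667, 'cx': 283.01787860829205, 'cy': 216.86924646883244, 'rvec': array([ 2.03118455, -2.20678444,  0.22851097]), 'tvec': array([0.03295925, 0.49299137, 0.97421898])}
{'time': 0.1, 'qpos': array([-1.48598033e+00,  2.87059560e-01,  1.57809069e+00, -4.86148770e-06,
        1.27858671e+00, -1.49982963e-01]), 'dq': array([ 0.00012884, -0.00271306, -0.00410448,  0.0005379 ,  0.00095531,
       -0.0006842 ]), 'joint_efforts': array([ 3.68604069e-04, -4.07298446e+01, -2.93699080e+01, -1.37533893e-04,
        3.43114320e-03,  1.75687535e-05]), 'eef_pos': array([ 0.15702312, -0.65584912,  0.23006464]), 'tcp_rot': array([ 9.93115939e-01,  1.17130619e-01,  3.26025480e-05, -1.07165876e-03]), 'contact_force': array([-0.31746089,  0.6280462 ,  0.37200429]), 'wrist_torque': array([-0.0184687 , -0.0493962 ,  0.01104537]), 'finger_force': 0.0, 'opening': 0.9978880613357793}
```

View pics/scene0.png

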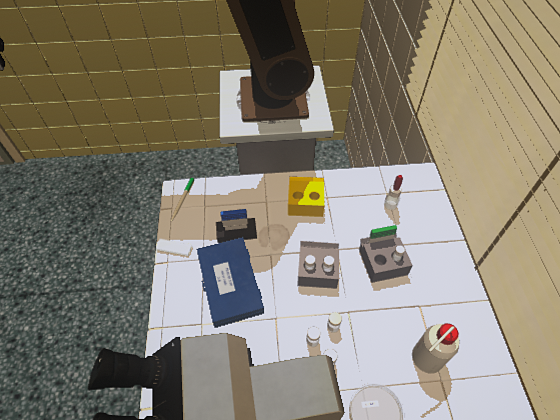

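View pics/top0.png

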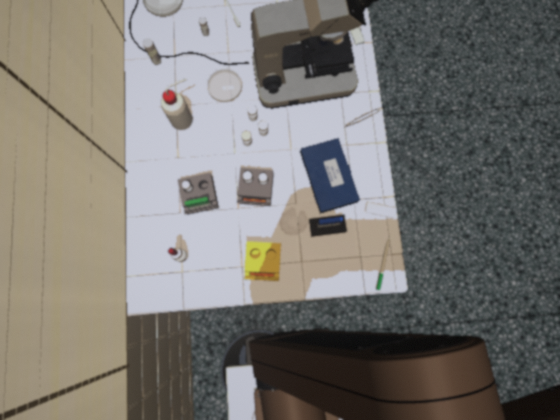

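```bash
python3 - <<'E'
import cv2,numpy as np
s=cv2.imread("pics/scene0.png");t=cv2.imread("pics/top0.png")
c=lambda im,x,y:cv2.resize(im[y:y+50,x:x+66],(396,300),interpolation=cv2.INTER_CUBIC)
a=np.vstack([np.hstack([c(s,203,197),c(s,286,235)]),np.hstack([c(t,295,200),c(t,222,160)])])
cv2.imwrite("pics/c1.png",a)
E
```

```text
(no output)
```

View pics/c1.png

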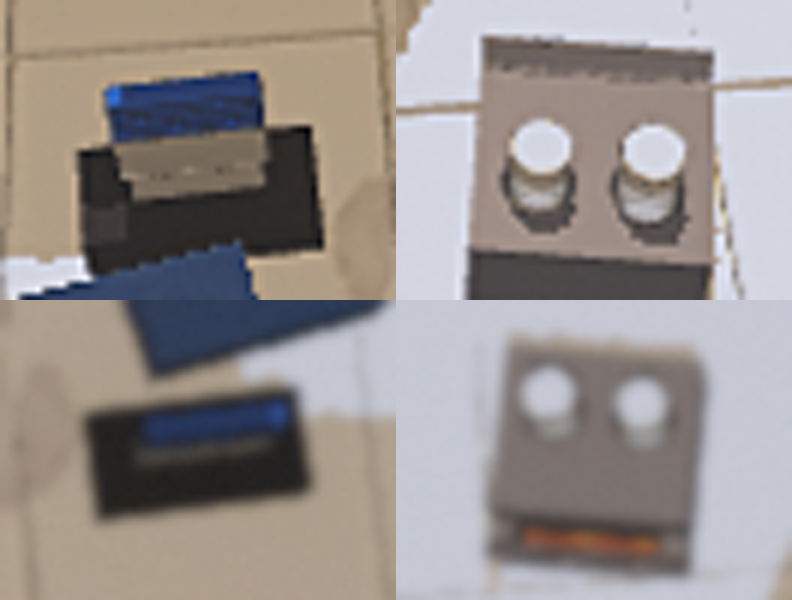

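```bash
cat > h.py <<'E'
from plant import *
import cv2,numpy as np
from scipy.spatial.transform import Rotation as R
P={n:camera_params(n) for n in("scene","top")}
def K(p): return np.array([[p['fx'],0,p['cx']],[0,p['fy'],p['cy']],[0,0,1]])
def ray(n,uv,z):
    p=P[n];Rm=cv2.Rodrigues(p['rvec'])[0];c=-Rm.T@p['tvec']
    d=(Rm.T@np.linalg.inv(K(p))@np.c_[np.atleast_2d(uv),np.ones(len(np.atleast_2d(uv)))].T).T
    return c+d*((z-c[2])/d[:,2])[:,None]
def proj(n,X):
    p=P[n];return cv2.projectPoints(np.atleast_2d(np.float64(X)),p['rvec'],p['tvec'],K(p),None)[0][:,0]
def mask(im,lo,hi,roi):
    h=cv2.cvtColor(im,cv2.COLOR_RGB2HSV);m=cv2.inRange(h,np.array(lo),np.array(hi));o=m*0;x0,y0,x1,y1=roi;o[y0:y1,x0:x1]=m[y0:y1,x0:x1];return o
def rect(m):
    c=max(cv2.findContours(m,cv2.RETR_EXTERNAL,cv2.CHAIN_APPROX_NONE)[0],key=cv2.contourArea)
    return cv2.boxPoints(cv2.minAreaRect(c)),cv2.contourArea(c)
E
python3 - <<'E'
from h import *
np.set_printoptions(precision=4,suppress=True)
I={n:cv2.imread(f"pics/{n}0.png")[:,:,::-1].copy() for n in P}
for n in P:
    p=P[n];print(n,"cam",-cv2.Rodrigues(p['rvec'])[0].T@p['tvec'])
# corners clicked in the enlarged crops
f=lambda ox,oy,pts,X,Y:np.array([((a-X+.5)/6-.5+ox,(b-Y+.5)/6-.5+oy) for a,b in pts])
print("stand top scene\n",ray("scene",f(203,197,[(78,152),(310,127),(324,248),(90,272)],0,0),.022))
print("stand top top\n",ray("top",f(295,200,[(87,412),(293,387),(311,490),(98,520)],0,300),.022))
print("bar top scene (far edge)\n",ray("scene",f(203,197,[(106,86),(260,72)],0,0),.084))
m=mask(I['top'],(100,150,40),(130,255,255),(315,210,350,240));b,a=rect(m);print("bar top\n",b,a,ray("top",b,.08))
print("rack scene rear z44, front z37ish\n",ray("scene",f(286,235,[(468,248),(712,264),(482,77),(713,85)],396,0),.044),"\nlip",ray("scene",f(286,235,[(482,36),(713,52)],396,0),.037))
print("rack top: rear,front face\n",ray("top",f(222,160,[(505,338),(706,352),(492,508),(694,528)],396,300),.044),"\nlip",ray("top",f(222,160,[(488,555),(690,572)],396,300),.037))
m=mask(I['top'],(3,120,80),(20,255,255),(235,190,280,212));b,a=rect(m);print("bed\n",b,a,ray("top",b,.016))
c=I['scene'];print(c[214:231:1,236])
print(I['top'][218:238,328])
E
```

```text
scene cam [ 1.028  -0.0574  0.8342]
top cam [0.2893 0.0136 1.0533]
stand top scene
 [[ 0.4526 -0.1651  0.022 ]
 [ 0.4485 -0.0763  0.022 ]
 [ 0.5042 -0.0737  0.022 ]
 [ 0.5072 -0.1603  0.022 ]]
stand top top
 [[ 0.4908 -0.0736  0.022 ]
 [ 0.4944 -0.1609  0.022 ]
 [ 0.4501 -0.1634  0.022 ]
 [ 0.4449 -0.0737  0.022 ]]
bar top scene (far edge)
 [[ 0.4683 -0.1471  0.084 ]
 [ 0.4669 -0.0917  0.084 ]]
bar top
 [[332. 217.]
 [342. 217.]
 [342. 220.]
 [332. 220.]] 7.5 [[ 0.478  -0.1232  0.08  ]
 [ 0.4761 -0.1469  0.08  ]
 [ 0.4688 -0.1461  0.08  ]
 [ 0.4708 -0.1224  0.08  ]]
rack scene rear z44, front z37ish
 [[0.6181 0.0059 0.044 ]
 [0.6315 0.0881 0.044 ]
 [0.5507 0.0181 0.044 ]
 [0.5612 0.0999 0.044 ]] 
lip [[0.5291 0.0207 0.037 ]
 [0.5433 0.1035 0.037 ]]
rack top: rear,front face
 [[0.6351 0.0899 0.044 ]
 [0.622  0.0061 0.044 ]
 [0.5618 0.0998 0.044 ]
 [0.5464 0.017  0.044 ]] 
lip [[0.5437 0.1033 0.037 ]
 [0.5295 0.0202 0.037 ]]
bed
 [[243.8621 199.6552]
 [244.0138 197.8345]
 [264.1241 199.5104]
 [263.9724 201.331 ]] 17.0 [[0.5538 0.0871 0.016 ]
 [0.5586 0.0865 0.016 ]
 [0.55   0.0356 0.016 ]
 [0.5453 0.0364 0.016 ]]
[[ 45  55  84]
 [ 44  51  72]
 [ 44  54  86]
 [ 41  50  79]
 [ 44  53  77]
 [ 80  78  76]
 [126 111  93]
 [120 106  91]
 [120 107  91]
 [117 104  90]
 [118 106  91]
 [124 111  96]
 [120 106  92]
 [121 109  94]
 [118 105  90]
 [ 65  59  55]
 [ 40  37  38]]
[[ 38  47  74]
 [ 37  53  89]
 [ 38  54  93]
 [ 36  51  87]
 [ 37  47  75]
 [ 46  49  64]
 [ 63  60  62]
 [ 68  64  60]
 [ 57  53  48]
 [ 42  40  37]
 [ 36  33  32]
 [ 34  32  31]
 [ 35  33  31]
 [ 34  32  31]
 [ 39  35  34]
 [ 56  50  47]
 [ 96  87  78]
 [141 128 114]
 [165 150 133]
 [174 159 142]]
```

Request:
move_arm(moves=[[0.4,[0.0216,-0.0225,0],[0,0,0]],[0.4,[0.0216,-0.0225,0],[0,0,0]],[0.4,[0.0216,-0.0225,0],[0,0,0]],[0.4,[0.0216,-0.0225,0],[0,0,0]],[0.4,[0.0216,-0.0225,0],[0,0,0]],[0.4,[0.0216,-0.0225,0],[0,0,0]],[0.4,[0.0216,-0.0225,0],[0,0,0]],[0.4,[0.0216,-0.0225,0],[0,0,0]],[0.4,[0.0216,-0.0225,0],[0,0,0]],[0.4,[0.0216,-0.0225,0],[0,0,0]]], grip_force=40)

```text
time: 0.93
eef_pos: [0.3151, -0.3857, 0.2308]
tcp_rot: [0.993, 0.117, -0.0, -0.0]
contact_force: [-0.2, 0.4, -0.2]
opening: 0.399
finger_force: 0.0
```

Request:
move_arm(moves=[[0.4,[0.0216,-0.0225,0],[0,0,0]],[0.4,[0.0216,-0.0225,0],[0,0,0]],[0.4,[0.0216,-0.0225,0],[0,0,0]],[0.4,[0.0216,-0.0225,0],[0,0,0]],[0.4,[0.0216,-0.0225,0],[0,0,0]],[0.4,[0.0216,-0.0225,0],[0,0,0]],[0.4,[0.0216,-0.0225,0],[0,0,0]],[0.4,[0.0216,-0.0225,0],[0,0,0]],[0.4,[0.0216,-0.0225,0],[0,0,0]],[0.4,[0.0216,-0.0225,0],[0,0,0]]])

```text
time: 1.77
eef_pos: [0.4728, -0.1167, 0.231]
tcp_rot: [0.993, 0.117, -0.0, -0.0]
contact_force: [0.2, -1.1, 0.2]
opening: 0.403
finger_force: 0.0
```

Request:
move_arm(moves=[[0.4,[0,0,0],[0,0,-0.115]],[0.4,[0,0,0],[0,0,-0.115]],[0.4,[0,0,0],[0,0,-0.115]],[0.4,[0,0,0],[0,0,-0.115]],[0.4,[0,0,0],[0,0,-0.115]],[0.4,[0,0,0],[0,0,-0.115]],[0.4,[0,0,0],[0,0,-0.115]],[0.4,[0,0,0],[0,0,-0.115]],[0.4,[0,0,0],[0,0,-0.115]],[0.4,[0,0,0],[0,0,-0.115]]])

```text
time: 2.6
eef_pos: [0.4722, -0.1181, 0.2308]
tcp_rot: [0.768, 0.641, -0.0, -0.0]
contact_force: [-0.0, -0.6, 0.3]
opening: 0.403
finger_force: 0.0
```

Request:
move_arm(moves=[[0.4,[0,0,0],[0,0,-0.115]],[0.4,[0,0,0.02],[0,0,-0.115]],[0.4,[0,0,0.025],[0,0,0]],[0.4,[0,0,0.025],[0,0,0]],[0.4,[0,0,0.025],[0,0,0]],[0.4,[0,0,0.025],[0,0,0]],[0.4,[0,0,0.025],[0,0,0]],[0.4,[0,0,0.02],[0,0,0]],[0.4,[0,0,0.01],[0,0,0]],[0.4,[0,0,0],[0,0,0]]])

```text
time: 3.43
eef_pos: [0.4703, -0.1173, 0.0535]
tcp_rot: [0.691, 0.722, -0.001, -0.003]
contact_force: [-0.8, -0.3, 0.3]
opening: 0.403
finger_force: 0.0
```

```bash
python3 - <<'E'
from h import *
s=read_camera("scene")[:,:,::-1];t=read_camera("top")[:,:,::-1]
c=lambda im,x,y:cv2.resize(im[y:y+75,x:x+100],(400,300),interpolation=cv2.INTER_CUBIC)
cv2.imwrite("pics/c2.png",np.hstack([c(s,190,170),c(t,280,180)]))
E
```

```text
(no output)
```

View pics/c2.png

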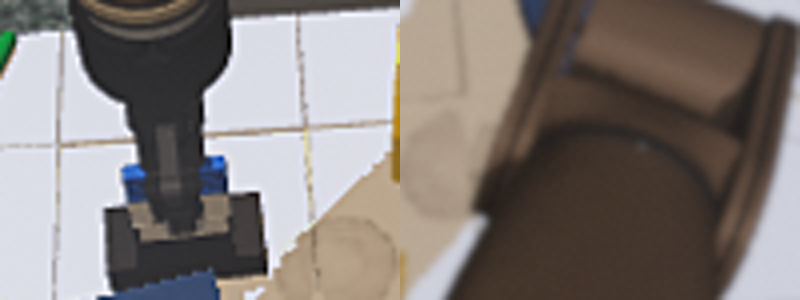

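The picture shows the finger in front of the blue bar (bar about columns 123–226 in the crop, finger centred at 172), straddling it. I'm closing the gripper.

Request:
move_arm(moves=[[0,[0,0,0],[0,0,0]],[0,[0,0,0],[0,0,0]],[0,[0,0,0],[0,0,0]],[0,[0,0,0],[0,0,0]],[0,[0,0,0],[0,0,0]],[0,[0,0,0],[0,0,0]],[0,[0,0,0],[0,0,0]],[0,[0,0,0],[0,0,0]],[0,[0,0,0],[0,0,0]],[0,[0,0,0],[0,0,0]]], grip_force=40)

```text
time: 4.37
eef_pos: [0.4724, -0.1189, 0.0581]
tcp_rot: [0.691, 0.723, -0.001, 0.0]
contact_force: [-3.9, -0.7, 5.1]
opening: 0.104
finger_force: 39.1
```

Request:
move_arm(moves=[[0,[0,0,-0.005],[0,0,0]],[0,[0,0,-0.01],[0,0,0]],[0,[0,0,-0.01],[0,0,0]],[0,[0,0,-0.015],[0,0,0]],[0,[0,0,-0.015],[0,0,0]],[0,[0,0,-0.015],[0,0,0]],[0,[0,0,-0.015],[0,0,0]],[0,[0,0,-0.01],[0,0,0]],[0,[0,0,-0.005],[0,0,0]],[0,[0,0,0],[0,0,0]]])

```text
time: 5.2
eef_pos: [0.4735, -0.1187, 0.1583]
tcp_rot: [0.691, 0.723, 0.001, 0.002]
contact_force: [0.6, -0.8, -0.8]
opening: 0.104
finger_force: 39.3
```

```bash
python3 - <<'E'
from h import *
s=read_camera("scene")[:,:,::-1]
st=get_state();print(st['eef_pos'],st['tcp_rot'],st['contact_force'],st['finger_force'],st['opening'])
cv2.imwrite("pics/c3.png",cv2.resize(s[120:270,180:380],(800,600),interpolation=cv2.INTER_CUBIC))
E
```

```text
[ 0.47283361 -0.11839967  0.15701411] [6.91367264e-01 7.22503072e-01 2.69699015e-04 7.37318273e-04] [-0.33907849  0.94364571 -0.18792974] 39.26537275314331 0.10673008483852225
```

View pics/c3.png

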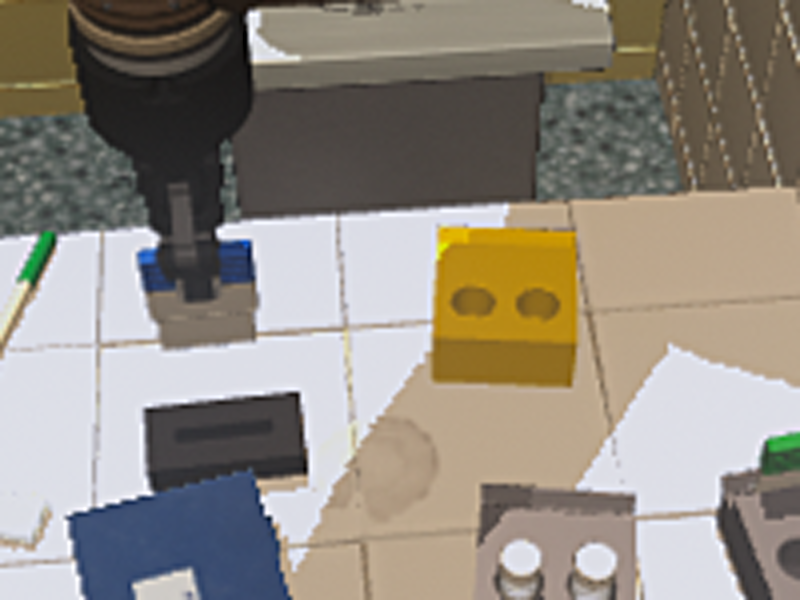

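```bash
python3 - <<'E'
from h import *
np.set_printoptions(precision=4,suppress=True)
px=lambda a:(np.array(a)+.5)/4-.5+[180,120]
for z in(.103,.107,.111):print(z,ray("scene",px([(161,348),(256,341)]),z))
print("bar top z.183",ray("scene",px([(138,249),(252,240)]),.183))
print("standslot",ray("scene",px([(175,430),(272,419),(272,434),(175,446)]),.022))
print("rack lip",ray("scene",px([(481,484),(635,494)]),.037))
Rt=R.from_quat(get_state()['tcp_rot']).as_matrix();print(Rt,Rt.T@[.0772,.1784,0])
E
```

```text
0.103 [[ 0.4711 -0.1456  0.103 ]
 [ 0.4708 -0.0954  0.103 ]]
0.107 [[ 0.4742 -0.1451  0.107 ]
 [ 0.4739 -0.0952  0.107 ]]
0.111 [[ 0.4772 -0.1446  0.111 ]
 [ 0.4769 -0.095   0.111 ]]
bar top z.183 [[ 0.47   -0.1472  0.183 ]
 [ 0.469  -0.0912  0.183 ]]
standslot [[ 0.4686 -0.1474  0.022 ]
 [ 0.4658 -0.0922  0.022 ]
 [ 0.4761 -0.0926  0.022 ]
 [ 0.4795 -0.1474  0.022 ]]
rack lip [[0.5292 0.0205 0.037 ]
 [0.5429 0.1035 0.037 ]]
[[-0.044   0.999   0.0014]
 [ 0.999   0.044  -0.0006]
 [-0.0007  0.0014 -1.    ]] [ 0.1748  0.085  -0.    ]
```

Request:
move_arm(moves=[[0,[0.022,0.0098,0],[0,0,0]],[0,[0.022,0.0098,0],[0,0,0]],[0,[0.022,0.0098,0],[0,0,0]],[0,[0.022,0.0098,0],[0,0,0]],[0,[0.022,0.0098,0],[0,0,0]],[0,[0.022,0.0098,0],[0,0,0]],[0,[0.022,0.0098,0],[0,0,0]],[0,[0.022,0.0098,0],[0,0,0]],[0,[0,0,0],[0,0,0.105]],[0,[0,0,0],[0,0,0.105]]])

```text
time: 6.08
eef_pos: [0.5425, 0.0624, 0.1547]
tcp_rot: [0.764, 0.645, -0.001, -0.001]
contact_force: [-0.8, -0.3, -1.1]
opening: 0.111
finger_force: 39.1
```

Request:
move_arm(moves=[[0,[0,0,0.008],[0,0,0]],[0,[0,0,0.01],[0,0,0]],[0,[0,0,0.01],[0,0,0]],[0,[0,0,0.01],[0,0,0]],[0,[0,0,0.008],[0,0,0]],[0,[0,0,0.006],[0,0,0]],[0,[0,0,0.003],[0,0,0]],[0,[0,0,0],[0,0,0]],[0,[0,0,0],[0,0,0]],[0,[0,0,0],[0,0,0]]])

```text
time: 6.92
eef_pos: [0.5436, 0.0609, 0.102]
tcp_rot: [0.763, 0.646, 0.0, 0.0]
contact_force: [0.5, 0.5, -0.9]
opening: 0.111
finger_force: 39.1
```

```bash
python3 - <<'E'
from h import *
s=read_camera("scene")[:,:,::-1];t=read_camera("top")[:,:,::-1]
st=get_state();print(st['eef_pos'],R.from_quat(st['tcp_rot']).as_matrix(),st['contact_force'],st['wrist_torque'],st['finger_force'])
c=lambda im,x,y:cv2.resize(im[y:y+100,x:x+66],(396,600),interpolation=cv2.INTER_CUBIC)
cv2.imwrite("pics/c4.png",np.hstack([c(s,280,190),c(t,222,140)]))
E
```

```text
[0.5436471  0.06094258 0.10208963] [[ 1.65132349e-01  9.86270263e-01  1.50836923e-03]
 [ 9.86271408e-01 -1.65132358e-01 -1.18954132e-04]
 [ 1.31759645e-04  1.50730462e-03 -9.99998855e-01]] [-0.35412477  0.34079249 -1.1889607 ] [ 0.00718564  0.0407782  -0.03105119] 39.12195324897766
```

View pics/c4.png

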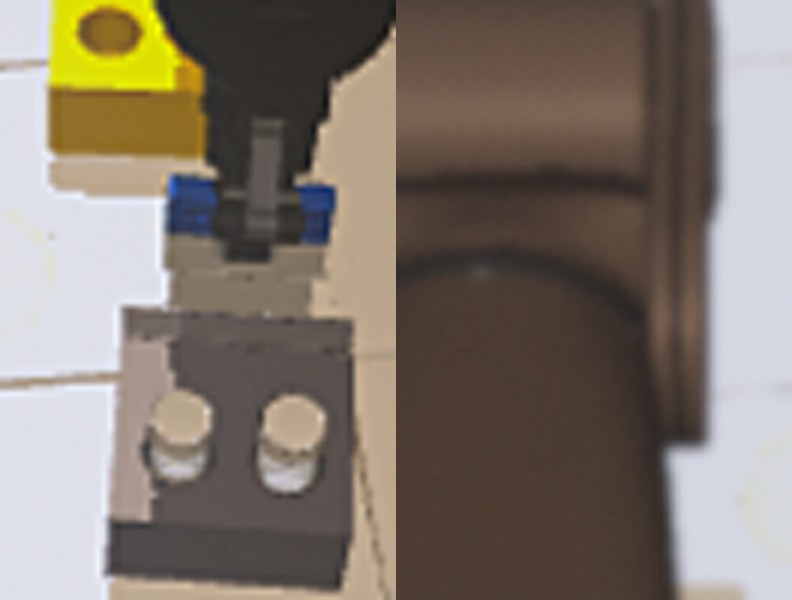

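Request:
move_arm(moves=[[0,[0,0,0.004],[0,0,0]],[0,[0,0,0.004],[0,0,0]],[0,[0,0,0.003],[0,0,0]],[0,[0,0,0.001],[0,0,0]],[0,[0,0,0],[0,0,0]],[0,[0,0,0],[0,0,0]],[0,[0,0.001,0],[0,0,0]],[0,[0,0.001,0],[0,0,0]],[0,[0,0.001,0],[0,0,0]],[0,[0,0.001,0],[0,0,0]]])

```text
time: 7.85
eef_pos: [0.5473, 0.0603, 0.0895]
tcp_rot: [0.763, 0.646, 0.0, 0.0]
contact_force: [-0.6, -0.5, -1.4]
opening: 0.109
finger_force: 39.1
```

Request:
move_arm(moves=[[0,[0,0.0005,0],[0,0,0]],[0,[0,0,0],[0,0,0]],[0,[0,0.0005,0],[0,0,0]],[0,[0,0,0],[0,0,0]],[0,[0,0.0005,0],[0,0,0]],[0,[0,0,0],[0,0,0]],[0,[0,0.0005,0],[0,0,0]],[0,[0,0,0],[0,0,0]],[0,[0,0,0],[0,0,0]],[0,[0,0,0],[0,0,0]]])

```text
time: 8.68
eef_pos: [0.549, 0.06, 0.0893]
tcp_rot: [0.763, 0.646, 0.0, -0.0]
contact_force: [-0.2, -0.1, -0.5]
opening: 0.113
finger_force: 39.1
```

Still free, so I'll keep feeling in the rack's +x direction.

Request:
move_arm(moves=[[0,[0,0.0005,0],[0,0,0]],[0,[0,0,0],[0,0,0]],[0,[0,0.0005,0],[0,0,0]],[0,[0,0,0],[0,0,0]],[0,[0,0.0005,0],[0,0,0]],[0,[0,0,0],[0,0,0]],[0,[0,0,0],[0,0,0]],[0,[0,0,0],[0,0,0]],[0,[0,0,0],[0,0,0]],[0,[0,0,0],[0,0,0]]])

```text
time: 9.52
eef_pos: [0.5505, 0.0598, 0.0893]
tcp_rot: [0.763, 0.646, -0.0, -0.0]
contact_force: [-0.0, -0.3, -0.3]
opening: 0.114
finger_force: 39.1
```

Request:
move_arm(moves=[[0,[0,0.0005,0],[0,0,0]],[0,[0,0,0],[0,0,0]],[0,[0,0.0005,0],[0,0,0]],[0,[0,0,0],[0,0,0]],[0,[0,0,0],[0,0,0]],[0,[0,0,0],[0,0,0]],[0,[0,0,0],[0,0,0]],[0,[0,0,0],[0,0,0]],[0,[0,0,0],[0,0,0]],[0,[0,0,0],[0,0,0]]])

```text
time: 10.35
eef_pos: [0.5515, 0.0596, 0.0893]
tcp_rot: [0.763, 0.646, 0.0, 0.0]
contact_force: [-0.0, -0.3, -0.7]
opening: 0.105
finger_force: 39.1
```

Request:
move_arm(moves=[[0,[0,0.0005,0],[0,0,0]],[0,[0,0,0],[0,0,0]],[0,[0,0.0005,0],[0,0,0]],[0,[0,0,0],[0,0,0]],[0,[0,0,0],[0,0,0]],[0,[0,0,0],[0,0,0]],[0,[0,0,0],[0,0,0]],[0,[0,0,0],[0,0,0]],[0,[0,0,0],[0,0,0]],[0,[0,0,0],[0,0,0]]])

```text
time: 11.18
eef_pos: [0.552, 0.0595, 0.0892]
tcp_rot: [0.763, 0.646, -0.0, -0.001]
contact_force: [-4.8, 0.3, 2.3]
opening: 0.111
finger_force: 39.8
```

Request:
move_arm(moves=[[0,[0,0.0005,0],[0,0,0]],[0,[0,0,0],[0,0,0]],[0,[0,0.0005,0],[0,0,0]],[0,[0,0,0],[0,0,0]],[0,[0,0,0],[0,0,0]],[0,[0,0,0],[0,0,0]],[0,[0,0,0],[0,0,0]],[0,[0,0,0],[0,0,0]],[0,[0,0,0],[0,0,0]],[0,[0,0,0],[0,0,0]]])

```text
time: 12.02
eef_pos: [0.5523, 0.0595, 0.0891]
tcp_rot: [0.763, 0.646, -0.001, -0.001]
contact_force: [-5.3, 0.3, 2.8]
opening: 0.109
finger_force: 40.7
```

Contact with the upright face at TCP x ≈ 0.5518. I'll back off 3 mm in command, which leaves the holder about 1.4 mm clear of the face, then lower.

Request:
move_arm(moves=[[0,[0,-0.0015,0],[0,0,0]],[0,[0,-0.0015,0],[0,0,0]],[0,[0,0,0],[0,0,0]],[0,[0,0,0],[0,0,0]],[0,[0,0,0.001],[0,0,0]],[0,[0,0,0.001],[0,0,0]],[0,[0,0,0.001],[0,0,0]],[0,[0,0,0.001],[0,0,0]],[0,[0,0,0],[0,0,0]],[0,[0,0,0],[0,0,0]]])

```text
time: 12.85
eef_pos: [0.5506, 0.0597, 0.0853]
tcp_rot: [0.763, 0.646, 0.0, 0.0]
contact_force: [0.9, -0.1, -1.1]
opening: 0.109
finger_force: 39.2
```

Request:
move_arm(moves=[[0,[0,0,0.001],[0,0,0]],[0,[0,0,0.001],[0,0,0]],[0,[0,0,0.001],[0,0,0]],[0,[0,0,0.001],[0,0,0]],[0,[0,0,0.001],[0,0,0]],[0,[0,0,0.001],[0,0,0]],[0,[0,0,0.001],[0,0,0]],[0,[0,0,0.001],[0,0,0]],[0,[0,0,0],[0,0,0]],[0,[0,0,0],[0,0,0]]])

```text
time: 13.68
eef_pos: [0.5504, 0.0597, 0.0772]
tcp_rot: [0.763, 0.646, -0.0, -0.0]
contact_force: [0.3, 0.4, -0.0]
opening: 0.111
finger_force: 39.2
```

Request:
move_arm(moves=[[0,[0,0,0.001],[0,0,0]],[0,[0,0,0.001],[0,0,0]],[0,[0,0,0.001],[0,0,0]],[0,[0,0,0.001],[0,0,0]],[0,[0,0,0.001],[0,0,0]],[0,[0,0,0.001],[0,0,0]],[0,[0,0,0.001],[0,0,0]],[0,[0,0,0.001],[0,0,0]],[0,[0,0,0],[0,0,0]],[0,[0,0,0],[0,0,0]]])

```text
time: 14.52
eef_pos: [0.5505, 0.0598, 0.0693]
tcp_rot: [0.763, 0.646, -0.0, -0.0]
contact_force: [-0.1, 0.1, -0.8]
opening: 0.109
finger_force: 39.2
```

Request:
move_arm(moves=[[0,[0,0,0.001],[0,0,0]],[0,[0,0,0.001],[0,0,0]],[0,[0,0,0.001],[0,0,0]],[0,[0,0,0.001],[0,0,0]],[0,[0,0,0.001],[0,0,0]],[0,[0,0,0],[0,0,0]],[0,[0,0,0],[0,0,0]],[0,[0,0,0],[0,0,0]],[0,[0,0,0],[0,0,0]],[0,[0,0,0],[0,0,0]]])

```text
time: 15.35
eef_pos: [0.5506, 0.0597, 0.0645]
tcp_rot: [0.763, 0.646, 0.0, 0.0]
contact_force: [-0.6, -0.8, 2.4]
opening: 0.108
finger_force: 39.6
```

The foot is on the bed: 2.4–3 N and no side force. Next I'll press through the spring travel.

Request:
move_arm(moves=[[0,[0,0,0.001],[0,0,0]],[0,[0,0,0.001],[0,0,0]],[0,[0,0,0.001],[0,0,0]],[0,[0,0,0.001],[0,0,0]],[0,[0,0,0.001],[0,0,0]],[0,[0,0,0],[0,0,0]],[0,[0,0,0],[0,0,0]],[0,[0,0,0],[0,0,0]],[0,[0,0,0],[0,0,0]],[0,[0,0,0],[0,0,0]]])

```text
time: 16.18
eef_pos: [0.5506, 0.0597, 0.0595]
tcp_rot: [0.763, 0.646, 0.0, 0.0]
contact_force: [-1.1, 1.2, 5.1]
opening: 0.111
finger_force: 40.0
```

Request:
move_arm(moves=[[0,[0,0,0.0005],[0,0,0]],[0,[0,0,0.0005],[0,0,0]],[0,[0,0,0.0005],[0,0,0]],[0,[0,0,0.0005],[0,0,0]],[0,[0,0,0],[0,0,0]],[0,[0,0,0],[0,0,0]],[0,[0,0,0],[0,0,0]],[0,[0,0,0],[0,0,0]],[0,[0,0,0],[0,0,0]],[0,[0,0,0],[0,0,0]]])

```text
time: 17.02
eef_pos: [0.5507, 0.0597, 0.0581]
tcp_rot: [0.763, 0.646, 0.0, 0.0]
contact_force: [-2.1, 0.5, 8.6]
opening: 0.106
finger_force: 40.6
```

Request:
move_arm(moves=[[0,[0,0,0.0005],[0,0,0]],[0,[0,0,0.0005],[0,0,0]],[0,[0,0,0],[0,0,0]],[0,[0,0,0],[0,0,0]],[0,[0,0,0],[0,0,0]],[0,[0,0,0],[0,0,0]],[0,[0,0,0],[0,0,0]],[0,[0,0,0],[0,0,0]],[0,[0,0,0],[0,0,0]],[0,[0,0,0],[0,0,0]]])

```text
time: 17.85
eef_pos: [0.5509, 0.0597, 0.058]
tcp_rot: [0.763, 0.646, -0.0, 0.0]
contact_force: [-3.8, 0.1, 12.3]
opening: 0.115
finger_force: 41.5
```

```bash
python3 - <<'E'
from h import *
s=read_camera("scene")[:,:,::-1]
st=get_state();print(st['eef_pos'],st['contact_force'],st['wrist_torque'],st['finger_force'])
cv2.imwrite("pics/c5.png",cv2.resize(s[180:300,270:430],(800,600),interpolation=cv2.INTER_CUBIC))
E
```

```text
[0.55093984 0.05974847 0.0580468 ] [-4.30563812  0.39796913 11.93511323] [0.04303676 0.94266839 0.0355001 ] 41.49619460105896
```

View pics/c5.png

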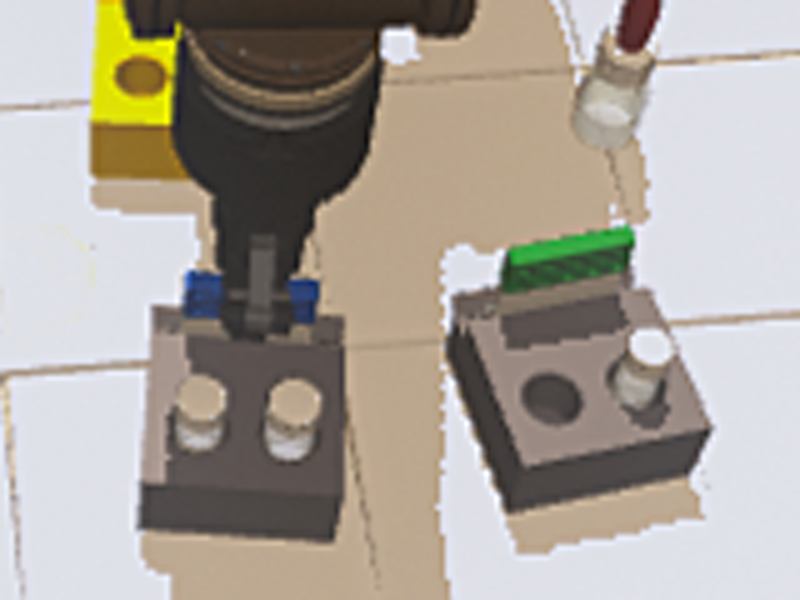

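The picture shows the blue bar (crop columns 185–318, row ~297) seated in the rack like the green one (row ~260), with the vials still upright. The force rose 3.5 N over the last 0.1 mm of travel, so the bed is bottomed.

```bash
python3 -c "
from plant import *
print(sign_off())"
```

```text
the job is handed in; nothing more can be done
None
```

The blue label holder is pressed fully home in the empty rack, label facing out, and I handed the job in at about 18 s with the gripper still holding it down on the bottomed bed at about 12 N.

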